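# Third hand at the grinding jig

## Robot

A 6-joint arm with a two-finger parallel gripper is mounted at the origin on the work surface. World frame = base frame: x ahead of the robot, y to its left, z up, the work surface at z = 0. Lengths are in m, angles in rad, forces in N, time in s.
With the tool pointing down it reaches from about 0.35 to 0.85 m from the base axis. Payload 8.1 kg.
Tool frame: the origin (TCP) lies between the finger pads; the fingertips stand 8 mm ahead of it and the grasp point (between the pads) lies 11 mm behind it (robot.tip_reach is the y of the fingertips in the tool frame, in m); y points along the fingers, z is the direction in which the jaws open and shut, and the axes are right-handed (so a half turn about y gives the same grasp; the last joint's range is limited). The gripper opens to 93 mm and grips with 3 to 60 N. Pads are 15 mm wide; open, the fingers measure 128 mm over their backs; the gripper's body (75 mm by 188 mm) begins 65 mm behind the grasp point.
Start: joints at [-1.405, 0.13, 1.488, -0, 1.523, -0.085], TCP at [0.149, -0.581, 0.227] pointing down, gripper open.
Joint ranges: [-2.96, 2.96], [-0.89, 2.26], [0.02, 2.5], [-1.34, 4.48], [0, 2.73], [-2.66, 2.66]. Speed limits (rad/s): [2.39, 2.39, 2.79, 3.14, 3.14, 3.14].

## Interface

Orientations are given as a rotation vector (axis times angle).
In Python, from plant import robot gives the robot as it stands.
- The arm moves only by the tool carry_out, never from a script. Its argument "increments" is a list of rows, each an object with "linear": the shift along the tool's x, y, z in m, a list of three; "yaw": the turn about the tool's y in rad. A call has 1 to 5 rows; each row is the pose to reach, as a shift and turn from the pose measured when the call began, along the tool's axes at that moment; what a row does not reach only later rows make up. A row lasts 1/8 s, in which the tool goes at most 62.5 mm and 10.7 degrees, less where a joint would pass 70% of its speed; a pose out of reach is approached as far as the arm can. A call with a gripper value outside its range is refused whole. "gripper" is the opening, from 0 (shut) to 1 (fully open), set as the call begins (left out, the last holds). The fingers move at their own pace and stop on an object; "newtons" is the grip in N (left out, the last holds). Time passes only in rows, so rows that repeat a pose let the fingers close. It gives the time, the measured TCP pose, the force and the opening at its end, in the units of the state.
- robot.read_state(): the state, without advancing time (a new reading comes with each control period).
- robot.read_camera(name): name is "side" or "top" or "wrist"; returns the picture (400x640x3 uint8, blue, green, red); there is no depth.
- robot.camera_params(name): a dict with "fov_y" (degrees; the focal length in pixels is half the picture's height over the tangent of half this angle, whatever the lens; pixels are square), "cx", "cy" (the principal point, pixels), "R" (3x3) and "t" (3): a world point X has camera coordinates R X + t. Camera axes: x right, y down, z forward; pixel columns grow to the right and rows downward; lengths in m; the calibration is good to about 2 mm. A picture is of the moment at which its call begins: read the wrist's pose just before it. camera_params takes no time and is no camera call; for the wrist camera it gives the pose at the moment of the call.
- robot.close_job(): hands the job in, once; it reports no verdict.
The state is a dict: "t": time; "q": joint angles; "dq": joint speeds; "joint_torque": joint torques, N m; "tool_pos": TCP position; "orientation": TCP orientation; "force": force on the tool from outside, world axes, zero at the start; "wrist_torque": the same for the moment, N m; "opening": finger opening in m.
Only numpy, scipy, OpenCV 4.12 (cv2) and the standard library are available. Lean on these libraries where they do the work, as an engineer would, in place of code of your own. Each camera call takes 0.05 s, during which the arm holds its last target.

## Task

Swing the jig's clamp gate wide open, then fetch the tallest of the three bare test cylinders and stand it upright on the jig's base plate, bedded centrally into the upright vee jaw. Keep it pressed into the vee with a steady push of about 10 N so that a colleague can close and tighten the clamp: the job finishes while you are still holding it there, gate open. Bring it up gently, as it is weakly cemented and a knock chips it, and leave the other two cylinders and the capped mould where they stand.

Things in the scene. Friction and masses are not known exactly. Their poses are not given: they have to be found in the camera images.
- specimen: The test cylinder to hold: brown speckled compacted ground, 50 mm diameter, 100 mm tall (the tallest bare one), about 0.37 kg, standing upright on the bench. Slid over the plate by a push high up, it can tip. Origin: centre of its underside; z up its axis.
- jig: The end-grinding jig, fixed to the bench: dark steel base plate 170 mm (its x) by 160 mm (its y), 12 mm thick, its top ground smooth (friction about 0.3, the jaw faces too), carrying the vee jaw and the clamp gate. Origin: centre of the plate's underside, on the bench. Its x axis points horizontally from the open middle of the plate towards the vee jaw: the push goes along +x. The cylinder's place is directly over the origin, standing on the plate's top face.
- vee_jaw: The jig's upright vee jaw, bare steel, 85 mm tall above the plate and 44 mm wide, fixed and rigid: two flat upright faces, 120 degrees between them, opening towards the jig's -x. Origin: on the line where the faces meet, at the plate's top face; axes as the jig's. A 50 mm cylinder that touches both faces has its axis 28.9 mm from that line, at x = -0.0289, y = 0 here.
- gate (a joint): Angle of the clamp gate about its upright hinge, rad. 0 = closed, lying along the jig's -y across the front of the cylinder's place; it grows clockwise seen from above, so that at 1.57 the bar points along the jig's -x, away from the jaw; stop at 2.2. Wide open means more than 1.4. It turns with light friction (about 1 N at the knob) and stays where it is left. The bar is 35 to 53 mm above the bench and carries a clamp screw at its middle.
- gate_knob (a point): Centre of the upright black round knob at the gate's free end: 20 mm diameter, 38 mm tall, its top 99 mm and this point 83 mm above the bench, on a thin stem over the bar, 128 mm from the hinge axis.
- gate_hinge (a point): Point on the gate's hinge axis, at the height of the knob's centre (83 mm above the bench); 58 mm along -x and 50 mm along +y from the jig's origin. The hinge itself ends 58 mm above the bench.
- short_specimen: Bystander: bare cylinder of the same material, 50 mm diameter, only 70 mm tall. Origin: centre of its underside.
- slim_specimen: Bystander: bare cylinder of the same material, 38 mm diameter, 76 mm tall. Origin: centre of its underside.
- mould: Bystander: closed brown mould tube with black cap, 75 mm diameter, 126 mm tall. Origin: centre of its underside.
Not all that is in view belongs to the job. Leave any green or purple look-alike of the specimen alone.

How it is judged:
On the way, in this order (a step that is already met when the one before it is completed fails the run):
1. the gate is swung wide open (over 1.4 rad) (value of joint gate above 1.4 rad), for 0.2 s.
2. the tallest cylinder stands upright on the jig's plate, within 20 mm of its place, the gate still open (horizontal distance between specimen and jig below 0.02 m and z of specimen in the frame of vee_jaw below 0.004 m and angle between specimen's own z axis and vertical below 0.1 rad and value of joint gate above 1.4 rad), for 0.1 s.
At the end, for the whole second after the job is handed in: Still held: the tallest cylinder stands on the plate (2 mm) upright (0.05 rad), within 3 mm of touching both vee faces and 2.5 mm of central, pressed on the jaw with 4 to 20 N, at rest, through the last second; gate over 1.4 rad; the three bystanders within 30 mm of their start (contact force between specimen and vee_jaw between 4 and 20 N and contact force between the fingers and specimen above 3 N and x of specimen in the frame of vee_jaw between -0.0319 and -0.0259 m and y of specimen in the frame of vee_jaw between -0.0025 and 0.0025 m and z of specimen in the frame of vee_jaw between -0.002 and 0.002 m and angle between specimen's own z axis and vertical below 0.05 rad and linear speed of specimen below 0.01 m/s and value of joint gate above 1.4 rad and distance of each of short_specimen, slim_specimen, mould from where it was at the start of the episode below 0.03 m); the arm keeps its last pose, push and grip.
It fails at once if the cylinder is knocked or pressed against the jaw with more than 45 N (contact force between specimen and vee_jaw above 45 N).
It fails at once if the cylinder is tipped over (more than 0.6 rad) (angle between specimen's own z axis and vertical above 0.6 rad).
It fails at once if a bystander is moved more than 30 mm or tipped (distance of any of short_specimen, slim_specimen, mould from where it was at the start of the episode above 0.03 m or angle between any of short_specimen, slim_specimen, mould's own z axis and vertical above 0.4 rad).
It also fails if it takes over 53 s, if anything falls off the work surface, if the arm or the gripper's body presses on something with over 40 N, if the wrist force passes 120 N, or if a joint passes its speed limit or range.

## Working session

There is one attempt and no reset: what is moved stays moved. The work goes in short steps, Python scripts to look and compute and a tool call to move; the robot and the scene stay as the last step left them, time stands still between calls to the robot, and variables do not carry over. Pictures are saved under pics/ and viewed, and the job is handed in when it is done.

Besides the shell and the picture viewer there is one more tool, called after ">>>" as name(argument=value, ...) on one line, values as JSON. carry_out: Moves the arm, as the interface text tells. Its arguments: {"type":"object","properties":{"increments":{"type":"array","items":{"type":"object","properties":{"linear":{"type":"array","items":{"type":"number"}},"yaw":{"type":"number"}}}},"gripper":{"type":"number"},"newtons":{"type":"number"}},"required":["increments"]}

```bash
ls; mkdir -p pics
python3 - <<'E'
from plant import robot
import cv2
s=robot.read_state(); print({k:s[k] for k in('t','tool_pos','orientation','opening','force')})
for n in('side','top','wrist'):
    p=robot.camera_params(n); print(n,p)
    cv2.imwrite(f'pics/{n}0.png',robot.read_camera(n))
E
```

```text
pics
{'t': 0.0, 'tool_pos': array([ 0.14881324, -0.5806599 ,  0.22558343]), 'orientation': array([-0.26322833,  2.08997164, -2.08600158]), 'opening': 0.0928935849266969, 'force': array([-0.70715055, -0.1184779 ,  0.41184834])}
side {'fov_y': 51.603301475310296, 'cx': 319.8666950616046, 'cy': 196.83666648324194, 'R': array([[ 0.98573424, -0.16818641, -0.00642881],
       [-0.09131983, -0.50235582, -0.85982517],
       [ 0.14138136,  0.84814619, -0.51054809]]), 't': array([-0.60600424,  0.08906958,  0.94332667])}
top {'fov_y': 54.448932295772465, 'cx': 326.1762174415353, 'cy': 201.46523972464965, 'R': array([[-0.02320342, -0.99970271, -0.00748949],
       [-0.99629656,  0.02374348, -0.0826403 ],
       [ 0.08279356,  0.00554422, -0.9965513 ]]), 't': array([-0.05861435,  0.57566457,  0.81131856])}
wrist {'fov_y': 61.49321545732049, 'cx': 320.49518567665666, 'cy': 203.60476150333506, 'R': array([[ 0.24810053, -0.96873286, -0.00166697],
       [-0.93051789, -0.23879121,  0.27769626],
       [-0.26941155, -0.06734545, -0.96066748]]), 't': array([-0.59936383, -0.0327077 ,  0.39108693])}
```

View pics/side0.png

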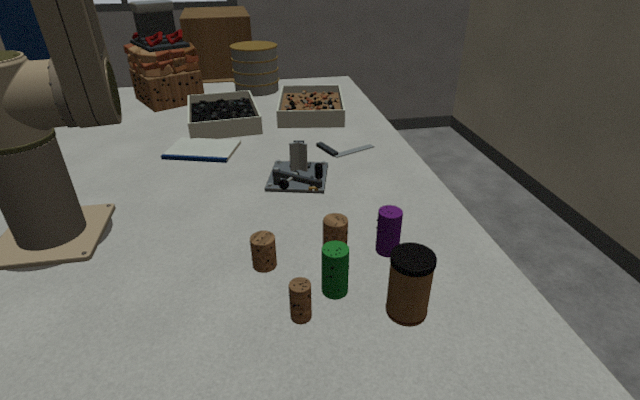

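View pics/top0.png

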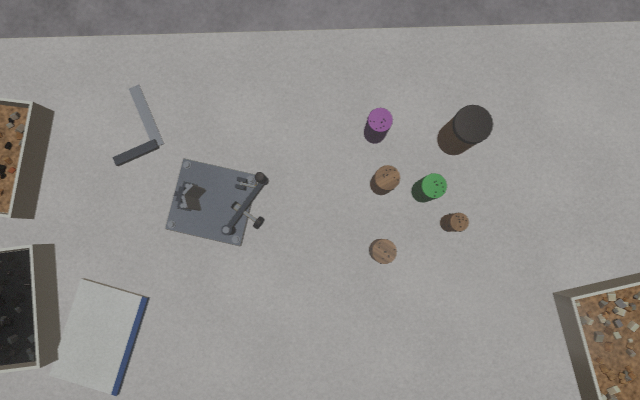

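View pics/wrist0.png

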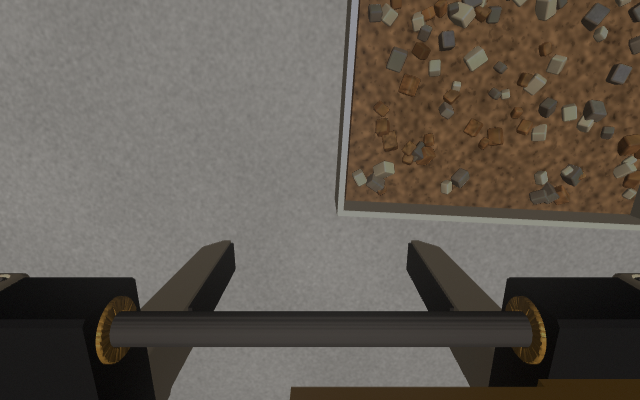

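```bash
cat > h.py <<'E'
import numpy as np, cv2
from plant import robot
def K(p):
    f=200/np.tan(np.radians(p['fov_y'])/2); return np.array([[f,0,p['cx']],[0,f,p['cy']],[0,0,1]])
def ray(p,uv):
    d=np.linalg.inv(K(p))@np.array([uv[0],uv[1],1.]); R=np.array(p['R']);t=np.array(p['t'])
    return -R.T@t, R.T@d
def onz(p,uv,z):
    c,d=ray(p,uv); return c+d*(z-c[2])/d[2]
def proj(p,X):
    x=K(p)@(np.array(p['R'])@np.array(X)+p['t']); return x[:2]/x[2]
def tri(obs):
    A=np.zeros((3,3));b=np.zeros(3);L=[]
    for p,uv in obs:
        c,d=ray(p,uv); d/=np.linalg.norm(d);M=np.eye(3)-np.outer(d,d);A+=M;b+=M@c;L.append((c,M))
    X=np.linalg.solve(A,b); return X,max(np.linalg.norm(M@(X-c)) for c,M in L)
def crop(im,x0,y0,x1,y1,s,name):
    c=cv2.resize(im[y0:y1,x0:x1],None,fx=s,fy=s,interpolation=cv2.INTER_CUBIC); cv2.imwrite('pics/'+name,c)
E
python3 - <<'E'
from h import *
s=cv2.imread('pics/side0.png');t=cv2.imread('pics/top0.png')
crop(t,360,90,500,270,3,'topc.png');crop(s,240,195,440,330,4,'sidec.png')
crop(t,155,145,285,255,6,'jt.png');crop(s,255,130,345,200,8,'js.png')
E
```

```text
(no output)
```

View pics/topc.png

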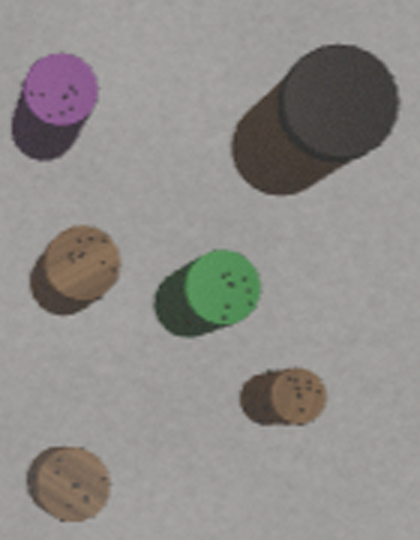

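View pics/sidec.png

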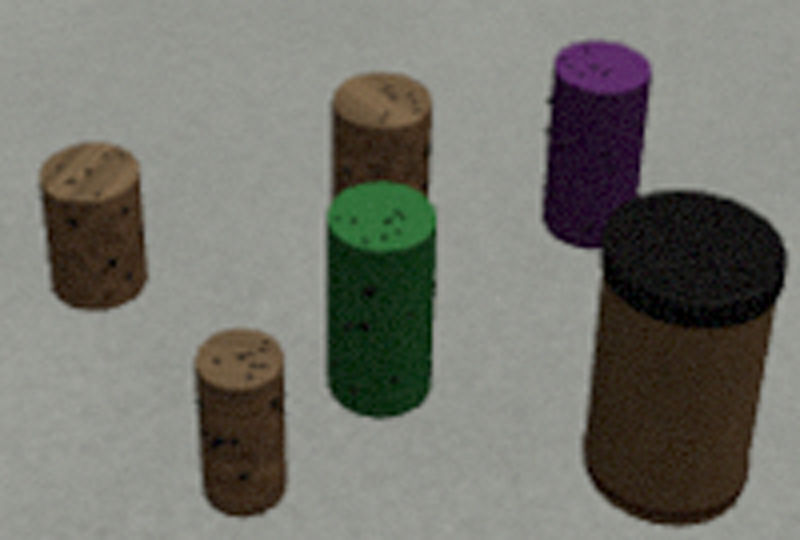

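View pics/jt.png

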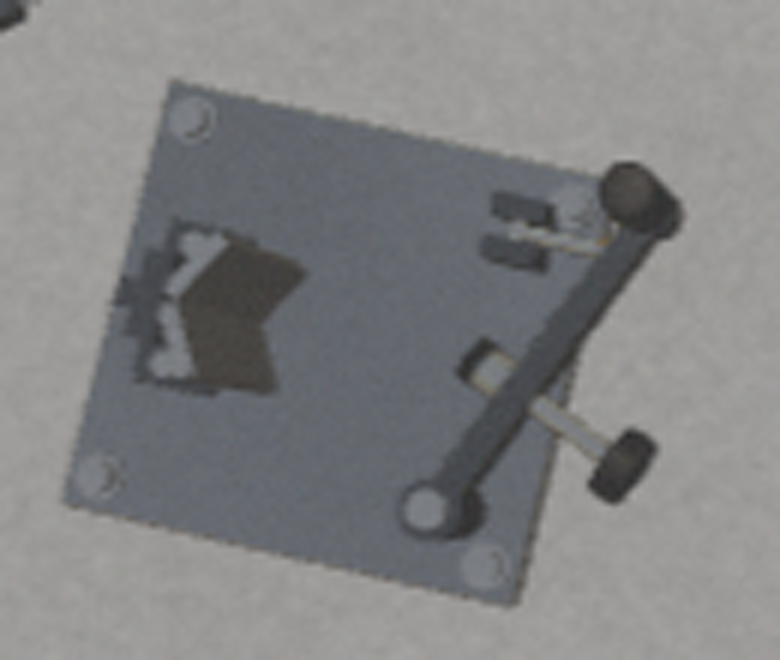

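View pics/js.png

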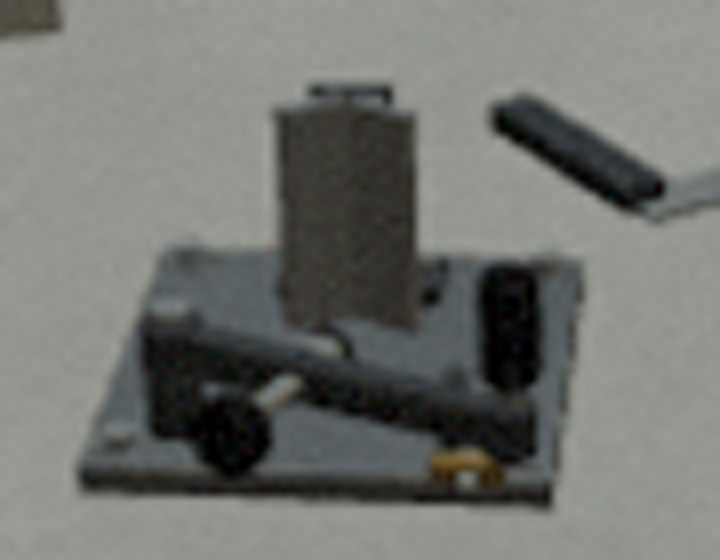

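```bash
cat > m1.py <<'E'
from h import *
T=robot.camera_params('top');S=robot.camera_params('side')
def faces(fn,thr):
    im=cv2.GaussianBlur(cv2.imread(fn),(3,3),0); h=cv2.cvtColor(im,cv2.COLOR_BGR2HSV)
    m=cv2.inRange(h,(5,60,thr),(22,255,255))
    m=cv2.morphologyEx(m,cv2.MORPH_CLOSE,np.ones((3,3)))
    out=[]
    for c in cv2.findContours(m,cv2.RETR_EXTERNAL,cv2.CHAIN_APPROX_NONE)[0]:
        if 80<cv2.contourArea(c)<900 and len(c)>5:
            e=cv2.fitEllipse(cv2.convexHull(c)); out.append((np.round(e[0],1),np.round(e[1],1)))
    return out
for fn,thr in(('pics/top0.png',85),('pics/side0.png',95)):
    print(fn)
    for o in faces(fn,thr):print(o)
E
python3 m1.py
python3 - <<'E'
from h import *
T=robot.camera_params('top');S=robot.camera_params('side')
for n,a,b in(('A',(387.6,177.4),(335.5,220)),('B',(383.3,251.3),(262.5,238)),('slim',(459.3,222),(300,285))):
    print(n,tri([(T,a),(S,b)]))
o=np.array([155,145]);
for c in((172,80),(518,605),(65,502)):
    print('corner top',onz(T,np.array(c)/6+o,.012))
print('side corners',[onz(S,np.array(c)/8+[255,130],.012) for c in((163,250),(580,262),(550,482),(82,468))])
print('hinge',onz(T,np.array((427,508))/6+o,.058), 'knob top',onz(T,np.array((630,197))/6+o,.099),
 tri([(T,np.array((630,197))/6+o),(S,np.array((512,275))/8+[255,130])]))
print('vee line top',tri([(T,np.array((180,298))/6+o),(S,np.array((345,110))/8+[255,130])]))
E
```

```text
pics/top0.png
(array([383.3, 250.8]), array([23.2, 24. ]))
(array([458.2, 221.5]), array([17.7, 18.9]))
(array([386.4, 177.5]), array([23.9, 25.1]))
pics/side0.png
(array([299.6, 284.3]), array([13.9, 21.6]))
(array([262. , 237.9]), array([14.2, 24.4]))
(array([335.4, 219.6]), array([12.8, 24.9]))
(array([328. , 100.5]), array([22.1, 27.9]))
(array([297.8, 104.6]), array([31.2, 36.2]))
(array([28.2, 82.8]), array([28.1, 44.6]))
(array([11.3, 57.6]), array([15.9, 30.2]))
(array([145.8,  49.1]), array([11.4, 41.7]))
(array([253.1,  44.9]), array([ 8.7, 45.8]))
(array([214.6,  11.8]), array([11.7, 75. ]))
A (array([ 0.61294815, -0.19417574,  0.09875892]), np.float64(0.0005797602362388964))
B (array([ 0.46786503, -0.18493562,  0.06720908]), np.float64(0.0006607410080854442))
slim (array([ 0.52305167, -0.3382309 ,  0.07386432]), np.float64(0.0007406404778241987))
corner top [0.67793999 0.23973279 0.012     ]
corner top [0.48328656 0.11344235 0.012     ]
corner top [0.52412514 0.277452   0.012     ]
side corners [array([0.52589829, 0.27420644, 0.012     ]), array([0.67815303, 0.23572697, 0.012     ]), array([0.63810278, 0.07535723, 0.012     ]), array([0.48653234, 0.11250426, 0.012     ])]
hinge [0.51814386 0.13404567 0.058     ] knob top [0.61755894 0.05640346 0.099     ] (array([0.62026384, 0.05634824, 0.09821221]), np.float64(0.00257234784116928))
vee line top (array([0.58877738, 0.20625738, 0.09276622]), np.float64(0.00025722810577067707))
```

```bash
cat >> h.py <<'E'
from scipy.spatial.transform import Rotation as Ro
def to(targets,s=None):
    """targets: (x,y,z,jaw dir deg in world, mod 180); prints linear in tool axes + yaw"""
    s=s or robot.read_state(); R=Ro.from_rotvec(s['orientation']).as_matrix(); p=s['tool_pos']
    z=R[:,2]; a0=np.degrees(np.arctan2(z[1],z[0]))
    print('t',round(s['t'],3),'p',np.round(p,4),'jaw',round(a0,1),'q6',round(s['q'][5],3),'toolY',np.round(R[:,1],3),'F',np.round(s['force'],1),'op',round(s['opening'],4))
    for X in targets:
        l=R.T@(np.array(X[:3])-p); d=(X[3]-a0+90)%180-90
        # rotate about tool y: which sign raises world jaw angle
        zz=R@Ro.from_rotvec([0,.1,0]).as_matrix()[:,2]; sg=np.sign(np.cross(z[:2],zz[:2]))
        print('  lin',np.round(l,4),'yaw',round(float(sg*np.radians(d)),3))
E
python3 - <<'E'
from h import *
a=-37.3;h=np.array([.5185,.1325]);k=h+.128*np.array([np.cos(np.radians(a)),np.sin(np.radians(a))]);print(k)
to([(k[0],k[1],.16,a+90),(k[0],k[1],.072,a+90)])
E
```

```text
[0.62032061 0.05493348]
t 0.15 p [ 0.1489 -0.5808  0.2258] jaw -75.6 q6 -0.085 toolY [-0.     0.001 -1.   ] F [-0.5  1.2 -0.5] op 0.0929
  lin [-0.6145  0.0666 -0.4987] yaw 0.902
  lin [-0.6145  0.1546 -0.4986] yaw 0.902
```

>>> carry_out(increments=[{"linear":[-0.047,0,-0.038],"yaw":-0.17},{"linear":[-0.094,0,-0.076],"yaw":-0.34},{"linear":[-0.141,0,-0.114],"yaw":-0.51},{"linear":[-0.188,0,-0.152],"yaw":-0.68},{"linear":[-0.235,0,-0.19],"yaw":-0.85}], gripper=0.5, newtons=15)

```text
t: 0.78
tool_pos: [0.3301, -0.3366, 0.226]
orientation: [-0.952, 1.544, -1.541]
force: [1.6, -0.1, 0.4]
opening: 0.0487
```

Run:
```python
from h import *
to([(.62,.055,.16,52.7)])
```

```text
t 0.775 p [ 0.3301 -0.3366  0.226 ] jaw -26.6 q6 -0.44 toolY [-0.     0.001 -1.   ] F [ 1.6 -0.1  0.4] op 0.0487
  lin [-0.48    0.0665  0.0837] yaw -1.385
```

>>> carry_out(increments=[{"linear":[-0.06,0,0.01],"yaw":-0.17},{"linear":[-0.12,0,0.02],"yaw":-0.34},{"linear":[-0.18,0,0.03],"yaw":-0.51},{"linear":[-0.24,0,0.04],"yaw":-0.68},{"linear":[-0.3,0,0.052],"yaw":-0.85}])

```text
t: 1.4
tool_pos: [0.5118, -0.0899, 0.2263]
orientation: [-1.368, 0.917, -0.916]
force: [-0.0, -1.3, -0.3]
opening: 0.0466
```

Run:
```python
from h import *
to([(.62,.055,.16,52.7)])
```

```text
t 1.4 p [ 0.5118 -0.0899  0.2263] jaw 22.4 q6 -0.664 toolY [ 0.     0.001 -1.   ] F [-0.  -1.3 -0.3] op 0.0466
  lin [-0.0927  0.0665  0.1552] yaw -0.529
```

>>> carry_out(increments=[{"linear":[-0.023,0,0.039],"yaw":-0.17},{"linear":[-0.046,0,0.078],"yaw":-0.34},{"linear":[-0.07,0,0.117],"yaw":-0.51},{"linear":[-0.093,0.02,0.155],"yaw":-0.53},{"linear":[-0.093,0.03,0.155],"yaw":-0.53}])

```text
t: 2.02
tool_pos: [0.6198, 0.0578, 0.1942]
orientation: [-1.51, 0.508, -0.504]
force: [-0.7, 0.1, -0.1]
opening: 0.0465
```

Run:
```python
from h import *
to([(.62,.055,.16,52.7)])
p=robot.camera_params('wrist');im=robot.read_camera('wrist');cv2.imwrite('pics/w1.png',im)
import json;np.save('pics/w1.npy',p,allow_pickle=True)
print(p, -p['R'].T@p['t'])
for n,X in(('knob',(.62,.055,.099)),('hinge',(.518,.134,.058)),('vee',(.588,.205,.097))):print(n,proj(p,X))
```

```text
t 2.025 p [0.6198 0.0578 0.1942] jaw 53.0 q6 -0.915 toolY [-0.002  0.002 -1.   ] F [-0.7  0.1 -0.1] op 0.0465
  lin [ 0.0019  0.0341 -0.0021] yaw 0.005
{'fov_y': 61.49321545732049, 'cx': 320.49518567665666, 'cy': 203.60476150333506, 'R': array([[ 6.02437257e-01,  7.98166243e-01, -1.42227201e-06],
       [ 7.67395669e-01, -5.79211856e-01,  2.74986386e-01],
       [ 2.19484027e-01, -1.65663136e-01, -9.61448120e-01]]), 't': array([-0.41920989, -0.46527519,  0.23354188])} [0.55833911 0.10379556 0.35248215]
knob [318.21454528 211.05209398]
hinge [320.2539588   41.99806584]
vee [461.40381988  52.03429412]
```

View pics/w1.png

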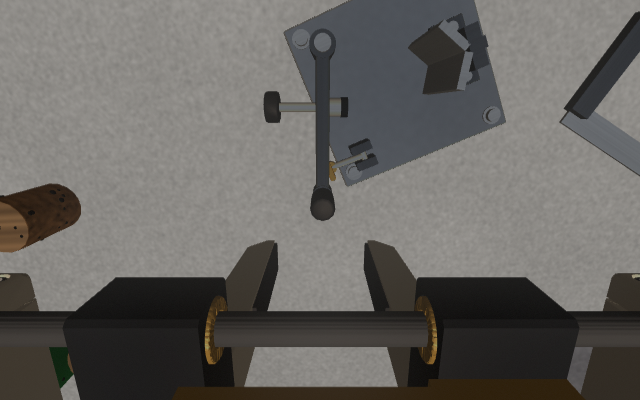

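>>> carry_out(increments=[{"linear":[0.002,0.04,-0.002]},{"linear":[0.002,0.08,-0.002]},{"linear":[0.002,0.11,-0.002]},{"linear":[0.002,0.122,-0.002]},{"linear":[0.002,0.122,-0.002]}], gripper=0.38)

```text
$.increments[0]: bad value
```

Run:
```python
from h import *
h=np.array([.5185,.1325]);L=[]
for a in(-47,-57,-67,-77,-87,-97,-107,-117,-125):
    r=np.radians(a);L.append((h[0]+.128*np.cos(r),h[1]+.128*np.sin(r),.073,a+90))
to(L)
```

```text
t 2.075 p [0.6186 0.0563 0.1929] jaw 52.9 q6 -0.915 toolY [-0.004  0.001 -1.   ] F [-0.6 -0.6 -1.1] op 0.0465
  lin [ 0.0008  0.12   -0.0214] yaw 0.172
  lin [-0.0049  0.12   -0.043 ] yaw 0.347
  lin [-0.0143  0.1201 -0.0632] yaw 0.522
  lin [-0.0271  0.1202 -0.0815] yaw 0.696
  lin [-0.0428  0.1203 -0.0973] yaw 0.871
  lin [-0.0611  0.1204 -0.1101] yaw 1.045
  lin [-0.0813  0.1205 -0.1196] yaw 1.22
  lin [-0.1028  0.1206 -0.1254] yaw 1.394
  lin [-0.1205  0.1207 -0.1273] yaw 1.534
```

>>> carry_out(increments=[{"linear":[0.002,0.04,0],"yaw":0},{"linear":[0.002,0.08,0],"yaw":0},{"linear":[0.002,0.11,0],"yaw":0},{"linear":[0.002,0.12,0],"yaw":0},{"linear":[0.002,0.12,0],"yaw":0}], gripper=0.38)

```text
t: 2.7
tool_pos: [0.6194, 0.0545, 0.0732]
orientation: [-1.511, 0.512, -0.504]
force: [-0.2, -1.0, 0.3]
opening: 0.0354
```

```bash
cat > arc.py <<'E'
from h import *
h=np.array([.5185,.1325]);L=[]
for a in(-47,-57,-67,-77,-87,-97,-107,-117,-125):
    r=np.radians(a);L.append((h[0]+.128*np.cos(r),h[1]+.128*np.sin(r),.073,a+90))
to(L)
E
python3 arc.py
```

```text
t 2.7 p [0.6194 0.0545 0.0732] jaw 52.8 q6 -0.918 toolY [-0.005  0.001 -1.   ] F [-0.2 -1.   0.3] op 0.0354
  lin [-0.0014  0.0002 -0.0207] yaw 0.172
  lin [-0.0071  0.0003 -0.0422] yaw 0.346
  lin [-0.0165  0.0004 -0.0625] yaw 0.521
  lin [-0.0292  0.0005 -0.0808] yaw 0.695
  lin [-0.0449  0.0006 -0.0966] yaw 0.87
  lin [-0.0632  0.0007 -0.1095] yaw 1.044
  lin [-0.0834  0.0008 -0.1189] yaw 1.219
  lin [-0.1049  0.0009 -0.1248] yaw 1.393
  lin [-0.1227  0.001  -0.1267] yaw 1.533
```

>>> carry_out(increments=[{"linear":[-0.001,0,-0.021],"yaw":0.17},{"linear":[-0.007,0,-0.042],"yaw":0.345},{"linear":[-0.0165,0,-0.0625],"yaw":0.52},{"linear":[-0.029,0,-0.081],"yaw":0.695},{"linear":[-0.045,0,-0.0965],"yaw":0.87}])

```text
t: 3.32
tool_pos: [0.5266, 0.004, 0.0763]
orientation: [-1.23, 1.176, -1.175]
force: [0.6, 1.4, 0.1]
opening: 0.0351
```

```bash
python3 arc.py
```

```text
t 3.325 p [0.5266 0.004  0.0763] jaw 2.6 q6 -0.136 toolY [-0.  0. -1.] F [0.6 1.4 0.1] op 0.0351
  lin [-0.0313  0.0033  0.0807] yaw -0.705
  lin [-0.0183  0.0033  0.0625] yaw -0.53
  lin [-0.0088  0.0033  0.0423] yaw -0.356
  lin [-0.0029  0.0033  0.0208] yaw -0.181
  lin [-0.0008  0.0033 -0.0014] yaw -0.007
  lin [-0.0026  0.0033 -0.0236] yaw 0.168
  lin [-0.0082  0.0033 -0.0452] yaw 0.342
  lin [-0.0175  0.0034 -0.0655] yaw 0.517
  lin [-0.0274  0.0034 -0.0804] yaw 0.656
```

>>> carry_out(increments=[{"linear":[-0.0025,0.003,-0.0235],"yaw":0.168},{"linear":[-0.008,0.003,-0.045],"yaw":0.342},{"linear":[-0.0175,0.003,-0.0655],"yaw":0.517},{"linear":[-0.022,0.003,-0.073],"yaw":0.58},{"linear":[-0.022,0.003,-0.073],"yaw":0.58}])

```text
t: 3.95
tool_pos: [0.4538, 0.0226, 0.0754]
orientation: [-0.904, 1.588, -1.591]
force: [-0.6, -0.5, 0.9]
opening: 0.0354
```

Run:
```python
from h import *
to([(.52,.004,.2,0),(.613,-.194,.2,-14)])
T=robot.camera_params('top');im=robot.read_camera('top');crop(im,155,100,315,260,4,'t2.png')
im=robot.read_camera('side');crop(im,215,100,375,240,5,'s2.png')
```

```text
t 3.95 p [0.4538 0.0226 0.0754] jaw -30.6 q6 0.47 toolY [ 0.004  0.    -1.   ] F [-0.6 -0.5  0.9] op 0.0354
  lin [-0.0179 -0.1244  0.0668] yaw -0.534
  lin [ 0.1053 -0.124   0.2476] yaw -0.289
```

View pics/t2.png

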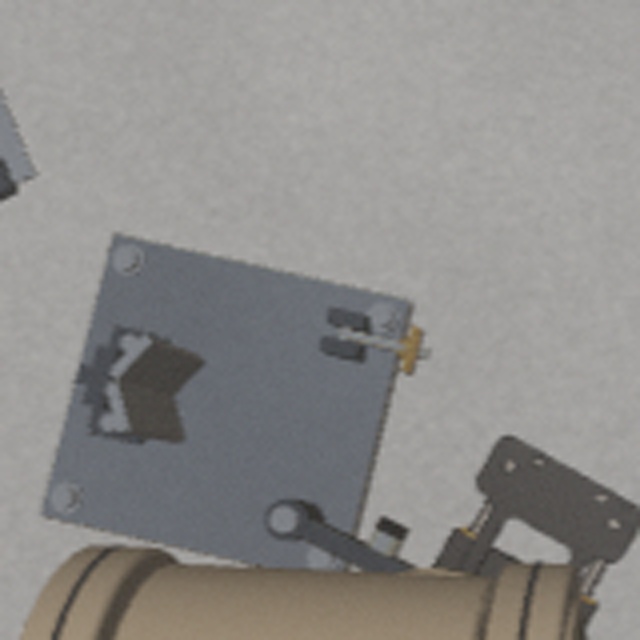

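View pics/s2.png

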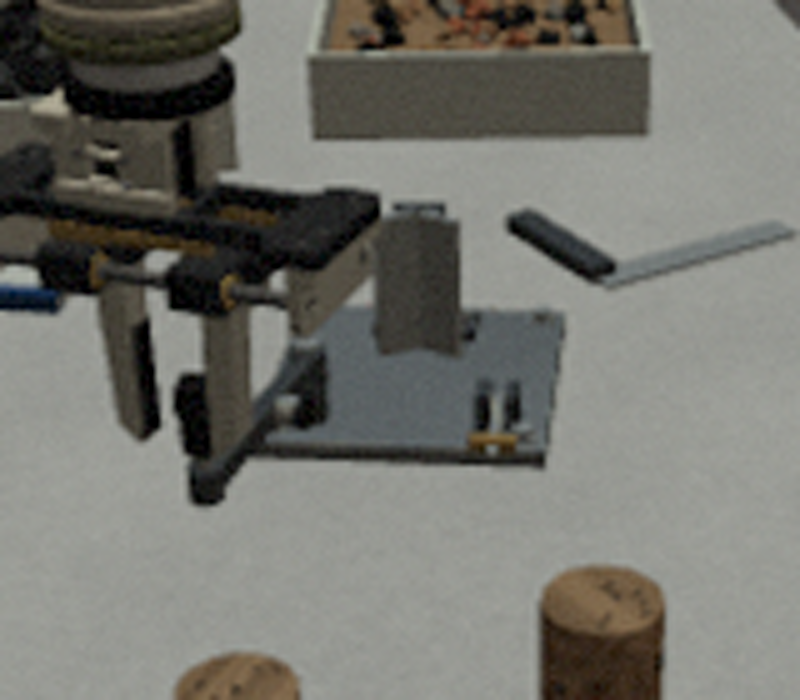

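>>> carry_out(increments=[{"linear":[0,0,0.006],"yaw":0},{"linear":[0,-0.03,0.006],"yaw":0},{"linear":[0,-0.08,0.006],"yaw":0},{"linear":[0,-0.125,0.006],"yaw":0},{"linear":[0.03,-0.125,0.05],"yaw":-0.14}])

```text
t: 4.68
tool_pos: [0.4849, -0.0281, 0.2055]
orientation: [-0.991, 1.479, -1.492]
force: [0.8, 0.3, -0.9]
opening: 0.0354
```

Run:
```python
from h import *
T=robot.camera_params('top')
print('purple',onz(T,(380,120),.1),'green',onz(T,(433,186),.1),'mould',onz(T,(472,125),.126))
to([(.555,-.16,.2,-14),(.613,-.194,.2,-14)])
```

```text
purple [ 0.72728839 -0.18302215  0.1       ] green [ 0.59310821 -0.28183021  0.1       ] mould [ 0.70543493 -0.35443602  0.126     ]
t 4.675 p [ 0.4849 -0.0281  0.2055] jaw -22.1 q6 0.221 toolY [ 0.012 -0.    -1.   ] F [ 0.8  0.3 -0.9] op 0.0354
  lin [0.0959 0.0064 0.1145] yaw -0.142
  lin [0.1055 0.0071 0.1811] yaw -0.142
```

>>> carry_out(increments=[{"linear":[0.026,0.002,0.045],"yaw":-0.035},{"linear":[0.052,0.004,0.09],"yaw":-0.07},{"linear":[0.079,0.006,0.135],"yaw":-0.105},{"linear":[0.1055,0.007,0.181],"yaw":-0.142},{"linear":[0.1055,0.007,0.181],"yaw":-0.142}], gripper=0.82)

```text
t: 5.3
tool_pos: [0.6138, -0.1975, 0.1975]
orientation: [-1.075, 1.382, -1.392]
force: [-0.0, 0.6, 0.1]
opening: 0.0752
```

Run:
```python
from h import *
to([(.613,-.194,.2,-14)])
p=robot.camera_params('wrist');im=robot.read_camera('wrist');cv2.imwrite('pics/w2.png',im)
np.save('pics/w2.npy',p,allow_pickle=True)
print(proj(p,(.613,-.194,.1)),proj(p,(.613,-.194,0)))
im=robot.read_camera('top');cv2.imwrite('pics/t3.png',im)
```

```text
t 5.3 p [ 0.6138 -0.1975  0.1975] jaw -14.1 q6 -0.147 toolY [ 0.009 -0.    -1.   ] F [-0.   0.6  0.1] op 0.0752
  lin [-0.0032 -0.0025 -0.0016] yaw -0.002
[317.38613399 203.73471499] [317.37492927 178.10887561]
```

View pics/w2.png

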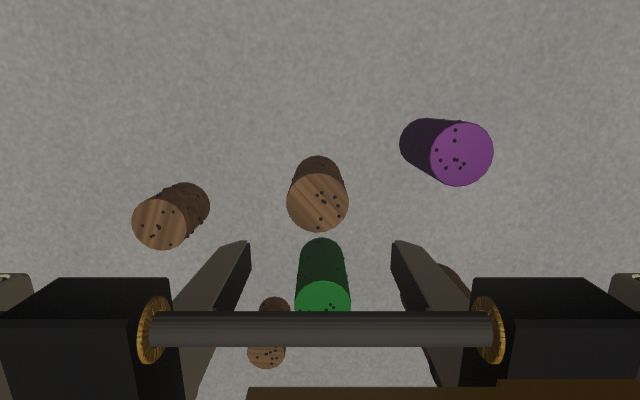

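View pics/t3.png

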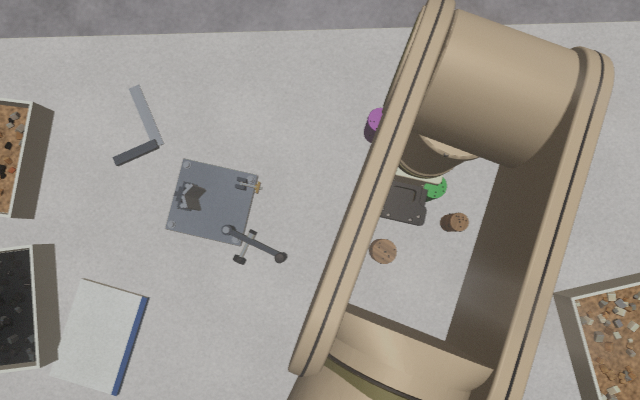

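Run:
```python
from h import *
T=robot.camera_params('top');S=robot.camera_params('side');W=np.load('pics/w2.npy',allow_pickle=True).item()
im=cv2.GaussianBlur(cv2.imread('pics/w2.png'),(3,3),0);h=cv2.cvtColor(im,cv2.COLOR_BGR2HSV)
m=cv2.inRange(h,(5,60,85),(22,255,255));m[:150]=0;m[240:]=0;m[:,:280]=0;m[:,360:]=0
m=cv2.morphologyEx(m,cv2.MORPH_CLOSE,np.ones((7,7)))
c=max(cv2.findContours(m,0,1)[0],key=cv2.contourArea);e=cv2.fitEllipse(cv2.convexHull(c));print(e)
a=[(T,(387,177.4)),(S,(335.4,219.8)),(W,e[0])]
print(tri(a),tri(a[1:]),onz(W,e[0],.1))
to([(.613,-.194,.051,-14)])
crop(im,270,140,370,250,5,'w2c.png')
```

```text
((317.14117431640625, 202.52752685546875), (58.84627914428711, 62.17332458496094), 94.08778381347656)
(array([ 0.61296988, -0.19319691,  0.09861573]), np.float64(0.0005972335958385823)) (array([ 0.61322705, -0.19337495,  0.09879806]), np.float64(0.00026072657599975985)) [ 0.61305685 -0.19298975  0.1       ]
t 5.4 p [ 0.613  -0.1946  0.1991] jaw -14.0 q6 -0.145 toolY [ 0.01  0.   -1.  ] F [ 0.1  0.3 -1.1] op 0.076
  lin [-0.0002  0.1481 -0.0016] yaw -0.001
```

View pics/w2c.png

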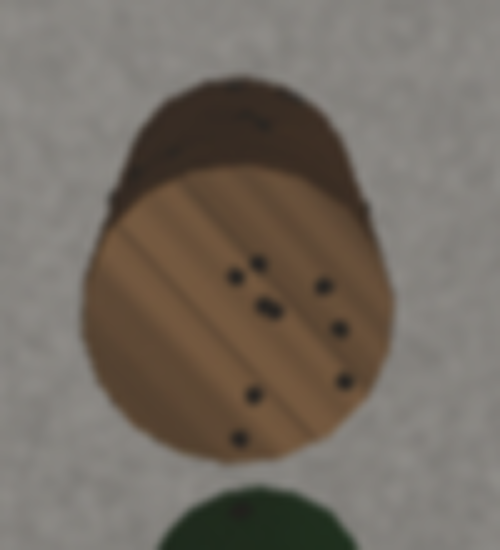

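>>> carry_out(increments=[{"linear":[-0.001,0.045,-0.001],"yaw":0},{"linear":[-0.001,0.09,-0.001],"yaw":0},{"linear":[-0.001,0.13,-0.001],"yaw":0},{"linear":[-0.001,0.148,-0.001],"yaw":0},{"linear":[-0.001,0.148,-0.001],"yaw":0}])

```text
t: 6.02
tool_pos: [0.6131, -0.1925, 0.0506]
orientation: [-1.076, 1.381, -1.389]
force: [-0.4, 0.7, -0.4]
opening: 0.0762
```

Run:
```python
from h import *
to([(.613,-.1933,.051,-14)])
im=robot.read_camera('side');crop(im,255,150,415,290,5,'s3.png')
```

```text
t 6.025 p [ 0.6131 -0.1925  0.0506] jaw -14.0 q6 -0.144 toolY [ 0.009  0.001 -1.   ] F [-0.4  0.7 -0.4] op 0.0762
  lin [ 0.0008 -0.0004  0.0001] yaw 0.0
```

View pics/s3.png

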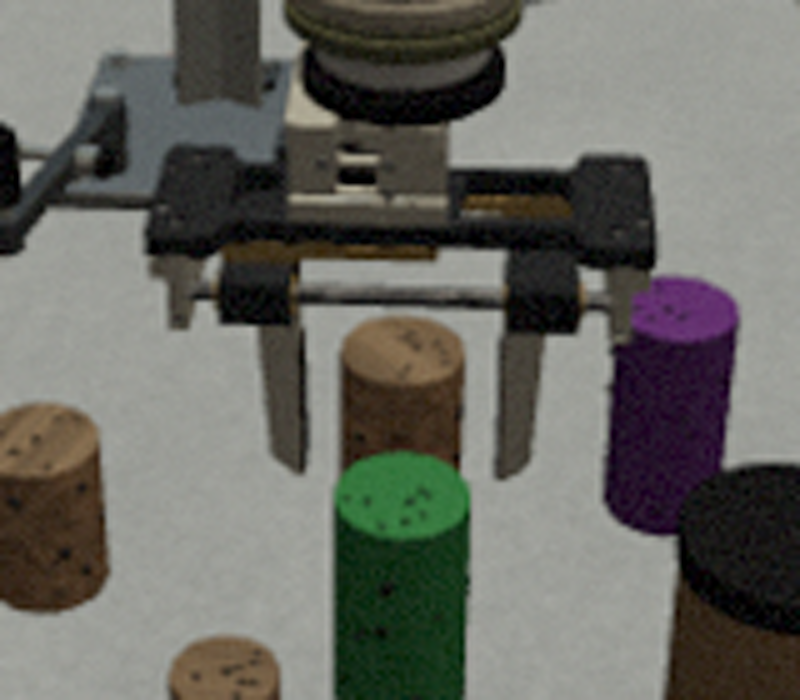

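>>> carry_out(increments=[{"linear":[0.001,0,0],"yaw":0},{"linear":[0.001,0,0],"yaw":0},{"linear":[0.001,0,0],"yaw":0},{"linear":[0.001,0,0],"yaw":0},{"linear":[0.001,0,0],"yaw":0}], gripper=0.4, newtons=25)

```text
t: 6.7
tool_pos: [0.6141, -0.1943, 0.0533]
orientation: [-1.074, 1.379, -1.391]
force: [-4.1, 0.6, 6.5]
opening: 0.0498
```

Run:
```python
from h import *
to([(.613,-.1933,.051,-14),(.613,-.1933,.15,-14)])
```

```text
t 6.7 p [ 0.6141 -0.1943  0.0533] jaw -14.0 q6 -0.145 toolY [ 0.011 -0.    -1.   ] F [-4.1  0.6  6.5] op 0.0498
  lin [-0.0007  0.0023 -0.0013] yaw -0.0
  lin [-0.0009 -0.0967 -0.0002] yaw -0.0
```

>>> carry_out(increments=[{"linear":[0,-0.015,0],"yaw":0},{"linear":[0,-0.04,0],"yaw":0},{"linear":[0,-0.075,0],"yaw":0},{"linear":[0,-0.105,0],"yaw":0},{"linear":[0,-0.107,0],"yaw":0}])

```text
t: 7.32
tool_pos: [0.6148, -0.195, 0.1642]
orientation: [-1.071, 1.373, -1.395]
force: [1.0, -0.4, -3.5]
opening: 0.0498
```

Run:
```python
from h import *
o=np.array([.5814,.1755]);ux=np.array([.241,.9705])
a=o-.06*ux
to([(*(a),.16,-14),(*(o-.02*ux),.16,-14)])
im=robot.read_camera('side');crop(im,255,130,415,270,4,'s4.png')
```

```text
t 7.325 p [ 0.6148 -0.195   0.1642] jaw -14.0 q6 -0.145 toolY [ 0.017 -0.002 -1.   ] F [ 1.  -0.4 -3.5] op 0.0498
  lin [-0.2914  0.0026 -0.1221] yaw -0.0
  lin [-0.3314  0.0027 -0.1221] yaw -0.0
```

View pics/s4.png

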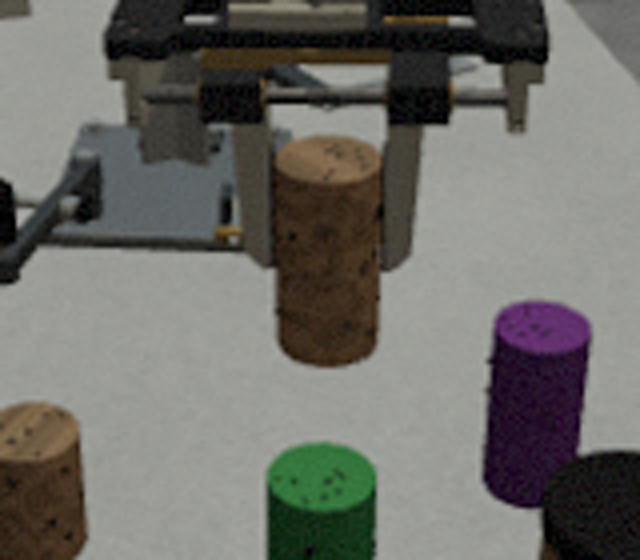

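>>> carry_out(increments=[{"linear":[-0.02,0,-0.008],"yaw":0},{"linear":[-0.055,0,-0.023],"yaw":0},{"linear":[-0.095,0,-0.04],"yaw":0},{"linear":[-0.135,0,-0.057],"yaw":0},{"linear":[-0.17,0,-0.072],"yaw":0}])

```text
t: 8.0
tool_pos: [0.5831, -0.0095, 0.1592]
orientation: [-1.075, 1.378, -1.391]
force: [1.1, 0.0, -2.3]
opening: 0.05
```

>>> carry_out(increments=[{"linear":[-0.03,0,-0.013],"yaw":0},{"linear":[-0.065,0,-0.027],"yaw":0},{"linear":[-0.095,0,-0.04],"yaw":0},{"linear":[-0.115,0,-0.048],"yaw":0},{"linear":[-0.12,0,-0.05],"yaw":0}])

```text
t: 8.62
tool_pos: [0.5617, 0.1209, 0.1571]
orientation: [-1.079, 1.379, -1.388]
force: [-0.0, 0.6, -3.6]
opening: 0.0498
```

Run:
```python
from h import *
o=np.array([.5814,.1755]);ux=np.array([.241,.9705])
to([(*(o-.06*ux),.16,-14),(*(o-.02*ux),.16,-14)])
p=robot.camera_params('wrist');im=robot.read_camera('wrist');cv2.imwrite('pics/w4.png',im)
np.save('pics/w4.npy',p,allow_pickle=True)
print(proj(p,(*(o+.0289*ux),.097)))
im=robot.read_camera('top');cv2.imwrite('pics/t4.png',im)
```

```text
t 8.625 p [0.5617 0.1209 0.1571] jaw -13.8 q6 0.365 toolY [ 0.008 -0.    -1.   ] F [-0.   0.6 -3.6] op 0.0498
  lin [ 0.0023 -0.0029  0.0059] yaw 0.003
  lin [-0.0377 -0.0028  0.006 ] yaw 0.003
[329.73155672  90.22550453]
```

View pics/w4.png

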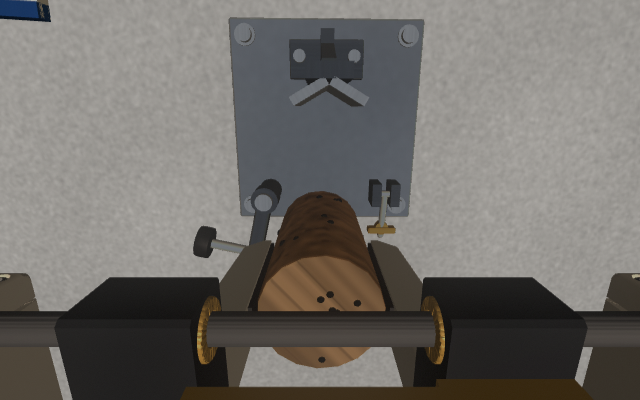

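View pics/t4.png

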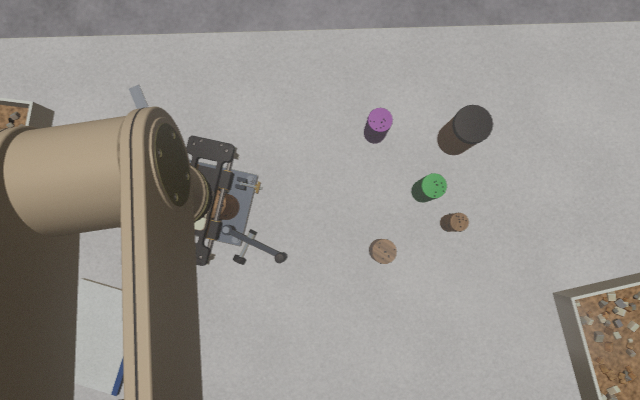

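Run:
```python
from h import *
im=cv2.imread('pics/w4.png');crop(im,220,5,440,125,3.6,'w4c.png')
```

```text
(no output)
```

View pics/w4c.png

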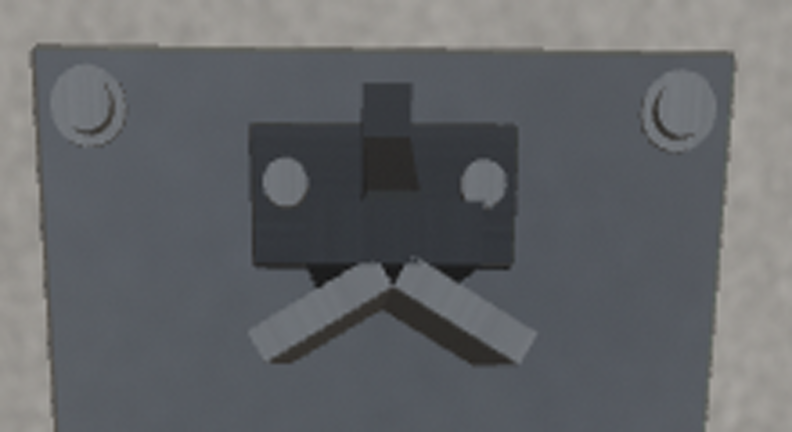

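Run:
```python
from h import *
W=np.load('pics/w4.npy',allow_pickle=True).item();T=robot.camera_params('top')
c=lambda *a:np.array(a)/3.6+[220,5]
A=onz(W,c(393,289),.097);L=onz(W,c(270,361),.097);R=onz(W,c(518,361),.097);B=onz(W,c(387,312),.012)
print('apex',A,'L',L,'R',R,'bottom',B, 'width',np.linalg.norm(L-R))
d=R-L;print('jaw ang',np.degrees(np.arctan2(d[1],d[0])))
c1=onz(W,c(37,46),.012);c2=onz(W,c(734,53),.012);d=c2-c1;print(c1,c2,np.degrees(np.arctan2(d[1],d[0])),np.linalg.norm(d))
print('apex from top cam',onz(T,np.array((180,298))/6+[155,145],.097),onz(T,np.array((122,382))/4+[155,100],.097))
print('apex tri',tri([(W,c(393,289)),(T,np.array((122,382))/4+[155,100])]))
# specimen top ellipse centre in wrist
print('spec top', onz(W,(320.5,310),.0987+.1571-.0533))
```

```text
apex [0.5886953  0.20643158 0.097     ] L [0.56529488 0.200061   0.097     ] R [0.60699697 0.18979715 0.097     ] bottom [0.58996367 0.20591196 0.012     ] width 0.042946605348497896
jaw ang -13.826994498026009
[0.52687137 0.2798278  0.012     ] [0.67902591 0.24120561 0.012     ] -14.242877883101775 0.15697986542920817
apex from top cam [0.58805591 0.2046979  0.097     ] [0.5863851  0.20370106 0.097     ]
apex tri (array([0.58826695, 0.20706243, 0.08748998]), np.float64(0.0008747534255937904))
spec top [0.56175308 0.12274079 0.2025    ]
```

```bash
cat > jg.py <<'E'
from h import *
o=np.array([.582,.178]);ux=np.array([.242,.9703]);uy=np.array([-.9703,.242])
def st():
    s=robot.read_state();d=s['tool_pos'][:2]-o;F=s['force'][:2]
    print('jig x,y mm',np.round([d@ux*1e3,d@uy*1e3],2),'z',round(s['tool_pos'][2],4),'F jig',np.round([F@ux,F@uy,s['force'][2]],1),'t',s['t'])
E
python3 - <<'E'
from jg import *
st();to([(*(o-.022*ux),.16,-14),(*(o-.022*ux),.0675,-14)])
E
```

```text
jig x,y mm [-61.39   4.75] z 0.1577 F jig [-1.3 -0.3 -3. ] t 8.725
t 8.725 p [0.5625 0.1196 0.1577] jaw -13.9 q6 0.364 toolY [ 0.009 -0.001 -1.   ] F [-0.  -1.4 -3. ] op 0.0498
  lin [-0.0394 -0.0022  0.0048] yaw 0.002
  lin [-0.0392  0.0903  0.004 ] yaw 0.002
```

>>> carry_out(increments=[{"linear":[-0.015,0,0.003],"yaw":0},{"linear":[-0.03,0,0.005],"yaw":0},{"linear":[-0.039,0.01,0.005],"yaw":0},{"linear":[-0.039,0.035,0.0045],"yaw":0},{"linear":[-0.039,0.055,0.0045],"yaw":0}])

```text
t: 9.35
tool_pos: [0.5763, 0.1565, 0.1009]
orientation: [-1.079, 1.379, -1.389]
force: [-0.6, 0.1, -2.9]
opening: 0.0498
```

Run:
```python
from jg import *
st();to([(*(o-.022*ux),.07,-14)])
im=robot.read_camera('side');crop(im,240,100,360,210,6,'s5.png');st()
```

```text
jig x,y mm [-22.21   0.36] z 0.1009 F jig [-0.   0.6 -2.9] t 9.35
t 9.35 p [0.5763 0.1565 0.1009] jaw -13.9 q6 0.424 toolY [ 0.008 -0.001 -1.   ] F [-0.6  0.1 -2.9] op 0.0498
  lin [-0.0002  0.0309  0.0001] yaw 0.002
jig x,y mm [-23.16   2.  ] z 0.0977 F jig [-0.8  1.5 -5.7] t 9.4
```

View pics/s5.png

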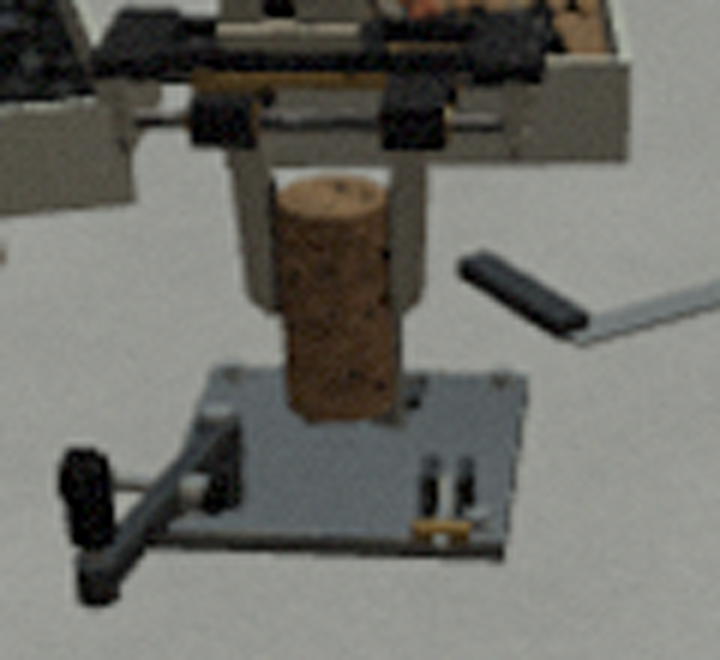

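>>> carry_out(increments=[{"linear":[0,0.01,0],"yaw":0},{"linear":[0,0.02,0],"yaw":0},{"linear":[0,0.025,0],"yaw":0},{"linear":[0,0.025,0],"yaw":0}])

```text
t: 9.9
tool_pos: [0.5745, 0.1559, 0.0726]
orientation: [-1.083, 1.382, -1.388]
force: [-0.4, -0.6, -2.6]
opening: 0.0499
```

Run:
```python
from jg import *
st()
im=robot.read_camera('side');crop(im,260,130,350,210,8,'s6.png');st()
```

```text
jig x,y mm [-23.22   1.92] z 0.0726 F jig [-0.7  0.2 -2.6] t 9.9
jig x,y mm [-23.11   1.65] z 0.073 F jig [ 0.5 -0.  -2.4] t 9.95
```

View pics/s6.png

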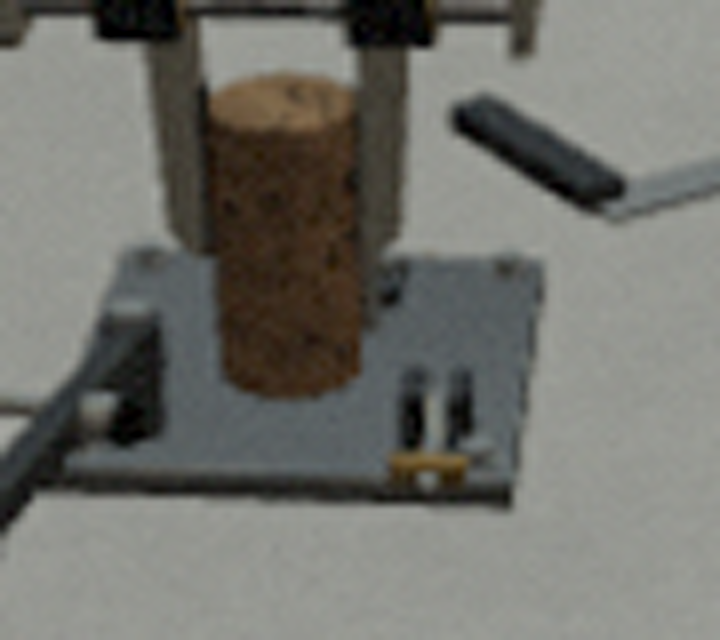

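>>> carry_out(increments=[{"linear":[0,0.002,0.001],"yaw":0},{"linear":[0,0.004,0.002],"yaw":0},{"linear":[0,0.005,0.002],"yaw":0},{"linear":[0,0.005,0.002],"yaw":0}])

```text
t: 10.45
tool_pos: [0.5767, 0.1555, 0.0679]
orientation: [-1.083, 1.382, -1.388]
force: [0.4, -0.4, -3.4]
opening: 0.05
```

```bash
python3 -c "
from jg import *
st()"
```

```text
jig x,y mm [-23.15  -0.27] z 0.0679 F jig [-0.3 -0.5 -3.4] t 10.45
```

>>> carry_out(increments=[{"linear":[0,0.001,0],"yaw":0},{"linear":[0,0.001,0],"yaw":0}])

```text
t: 10.7
tool_pos: [0.5765, 0.1555, 0.0668]
orientation: [-1.083, 1.382, -1.388]
force: [-0.2, 0.8, -3.6]
opening: 0.0498
```

```bash
python3 -c "
from jg import *
st()"
```

```text
jig x,y mm [-23.17  -0.15] z 0.0668 F jig [ 0.8  0.4 -3.6] t 10.7
```

>>> carry_out(increments=[{"linear":[0,0.001,0],"yaw":0},{"linear":[0,0.001,0],"yaw":0}])

```text
t: 10.95
tool_pos: [0.5765, 0.1555, 0.0656]
orientation: [-1.083, 1.382, -1.388]
force: [0.7, 0.1, -3.3]
opening: 0.0495
```

>>> carry_out(increments=[{"linear":[0,0.001,0],"yaw":0},{"linear":[0,0.001,0],"yaw":0}])

```text
t: 11.2
tool_pos: [0.5767, 0.1555, 0.0654]
orientation: [-1.083, 1.382, -1.388]
force: [-2.9, -1.3, 4.0]
opening: 0.0499
```

>>> carry_out(increments=[{"linear":[0,0.0005,0],"yaw":0},{"linear":[0,0.0005,0],"yaw":0}])

```text
t: 11.45
tool_pos: [0.5769, 0.1555, 0.0654]
orientation: [-1.082, 1.381, -1.388]
force: [-4.0, -0.9, 5.4]
opening: 0.05
```

>>> carry_out(increments=[{"linear":[0,-0.0007,0],"yaw":0},{"linear":[-0.005,-0.0007,0],"yaw":0},{"linear":[-0.01,-0.0007,0],"yaw":0},{"linear":[-0.016,-0.0007,0],"yaw":0},{"linear":[-0.016,-0.0007,0],"yaw":0}])

```text
t: 12.08
tool_pos: [0.5808, 0.1717, 0.066]
orientation: [-1.082, 1.381, -1.388]
force: [-0.1, -0.6, -2.6]
opening: 0.0499
```

Run:
```python
from jg import *
st()
p=robot.camera_params('wrist');im=robot.read_camera('wrist');cv2.imwrite('pics/w7.png',im);np.save('pics/w7.npy',p,allow_pickle=True)
im=robot.read_camera('side');crop(im,260,110,350,210,6,'s7.png');st()
to([(*o,.0655,-14)])
```

```text
jig x,y mm [-6.41 -0.39] z 0.066 F jig [-0.6 -0.  -2.6] t 12.075
jig x,y mm [-6.91 -0.4 ] z 0.066 F jig [ 0.7 -0.3 -2.9] t 12.175
t 12.175 p [0.5807 0.1712 0.066 ] jaw -13.9 q6 0.446 toolY [ 0.004 -0.002 -1.   ] F [ 0.5  0.7 -2.9] op 0.05
  lin [-0.0069  0.0005 -0.0004] yaw 0.002
```

View pics/w7.png

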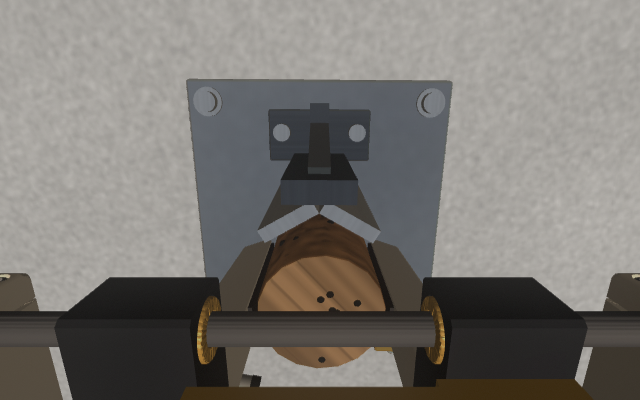

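View pics/s7.png

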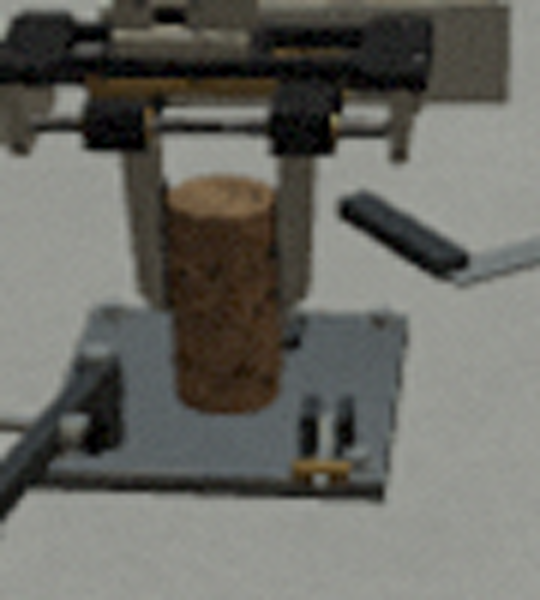

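>>> carry_out(increments=[{"linear":[-0.001,0.0005,-0.0006],"yaw":0},{"linear":[-0.0025,0.0005,-0.0006],"yaw":0},{"linear":[-0.004,0.0005,-0.0006],"yaw":0},{"linear":[-0.004,0.0005,-0.0006],"yaw":0}])

```text
t: 12.68
tool_pos: [0.5811, 0.1753, 0.0655]
orientation: [-1.083, 1.381, -1.388]
force: [-0.6, -0.4, -3.6]
opening: 0.0497
```

```bash
python3 -c "
from jg import *
st()"
```

```text
jig x,y mm [-2.8   0.21] z 0.0655 F jig [-0.5  0.5 -3.6] t 12.675
```

>>> carry_out(increments=[{"linear":[-0.0005,0,0],"yaw":0},{"linear":[-0.001,0,0],"yaw":0}])

```text
t: 12.92
tool_pos: [0.5814, 0.1763, 0.0655]
orientation: [-1.082, 1.381, -1.388]
force: [0.2, 0.7, -3.3]
opening: 0.0501
```

```bash
python3 -c "
from jg import *
st()"
```

```text
jig x,y mm [-1.79  0.2 ] z 0.0655 F jig [ 0.7  0.  -3.3] t 12.925
```

>>> carry_out(increments=[{"linear":[-0.0004,0.0003,0],"yaw":0},{"linear":[-0.0008,0.0003,0],"yaw":0}])

```text
t: 13.18
tool_pos: [0.5818, 0.177, 0.0655]
orientation: [-1.082, 1.381, -1.388]
force: [-0.9, -1.6, 0.0]
opening: 0.0497
```

```bash
python3 -c "
from jg import *
st()"
```

```text
jig x,y mm [-1.03 -0.01] z 0.0655 F jig [-1.8  0.5  0. ] t 13.175
```

>>> carry_out(increments=[{"linear":[-0.0004,0.0003,0],"yaw":0},{"linear":[-0.0008,0.0003,0],"yaw":0}])

```text
t: 13.42
tool_pos: [0.5822, 0.1777, 0.0655]
orientation: [-1.082, 1.38, -1.389]
force: [-1.2, -2.8, -0.0]
opening: 0.05
```

```bash
python3 -c "
from jg import *
st()"
```

```text
jig x,y mm [-0.26 -0.3 ] z 0.0655 F jig [-3.   0.4 -0. ] t 13.425
```

>>> carry_out(increments=[{"linear":[-0.0004,0,0],"yaw":0},{"linear":[-0.0008,0,0],"yaw":0}])

```text
t: 13.68
tool_pos: [0.5824, 0.1782, 0.0654]
orientation: [-1.082, 1.38, -1.389]
force: [-1.2, -4.1, 1.1]
opening: 0.0497
```

```bash
python3 -c "
from jg import *
st()"
```

```text
jig x,y mm [ 0.3  -0.32] z 0.0654 F jig [-4.3  0.2  1.1] t 13.675
```

>>> carry_out(increments=[{"linear":[-0.0004,0,0],"yaw":0},{"linear":[-0.0008,0,0],"yaw":0}])

```text
t: 13.92
tool_pos: [0.5824, 0.1783, 0.0655]
orientation: [-1.083, 1.38, -1.39]
force: [-2.6, -7.6, 3.5]
opening: 0.0498
```

```bash
python3 -c "
from jg import *
st()"
```

```text
jig x,y mm [ 0.36 -0.35] z 0.0655 F jig [-8.   0.7  3.5] t 13.925
```

>>> carry_out(increments=[{"linear":[-0.0004,0,0],"yaw":0},{"linear":[-0.0008,0,0],"yaw":0}])

```text
t: 14.18
tool_pos: [0.5824, 0.1782, 0.0654]
orientation: [-1.085, 1.38, -1.391]
force: [-3.6, -7.6, 2.8]
opening: 0.0499
```

```bash
python3 -c "
from jg import *
st()"
```

```text
jig x,y mm [ 0.31 -0.33] z 0.0654 F jig [-8.3  1.7  2.8] t 14.175
```

>>> carry_out(increments=[{"linear":[-0.0009,0,0],"yaw":0},{"linear":[-0.0011,0,0],"yaw":0},{"linear":[-0.0011,0,0],"yaw":0},{"linear":[-0.0011,0,0],"yaw":0}])

```text
t: 14.68
tool_pos: [0.5824, 0.1783, 0.0654]
orientation: [-1.086, 1.38, -1.392]
force: [-4.0, -8.4, 3.3]
opening: 0.0498
```

Run:
```python
from jg import *
st()
p=robot.camera_params('wrist');im=robot.read_camera('wrist');np.save('pics/w8.npy',p,allow_pickle=True);crop(im,220,150,420,380,2.6,'w8.png');st()
im=robot.read_camera('side');crop(im,260,110,350,210,6,'s8.png');st()
im=robot.read_camera('top');cv2.imwrite('pics/t8.png',im);st()
to([(*o,.0655,-14)])
```

```text
jig x,y mm [ 0.34 -0.32] z 0.0654 F jig [-9.2  1.9  3.3] t 14.675
jig x,y mm [ 0.33 -0.31] z 0.0654 F jig [-8.3  1.3  2.8] t 14.725
jig x,y mm [ 0.34 -0.29] z 0.0654 F jig [-8.6  1.5  3.2] t 14.775
jig x,y mm [ 0.34 -0.31] z 0.0654 F jig [-8.1  1.6  2.7] t 14.825
t 14.825 p [0.5824 0.1783 0.0654] jaw -13.9 q6 0.462 toolY [ 0.003 -0.006 -1.   ] F [-3.5 -7.5  2.7] op 0.0496
  lin [ 0.0003 -0.0001 -0.0003] yaw 0.001
```

View pics/w8.png

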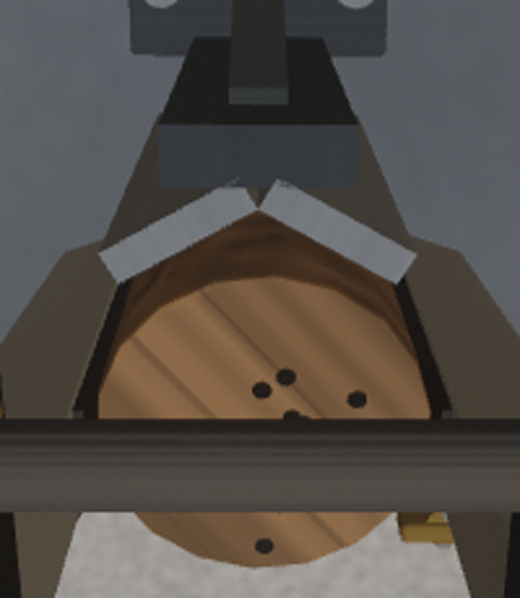

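View pics/s8.png

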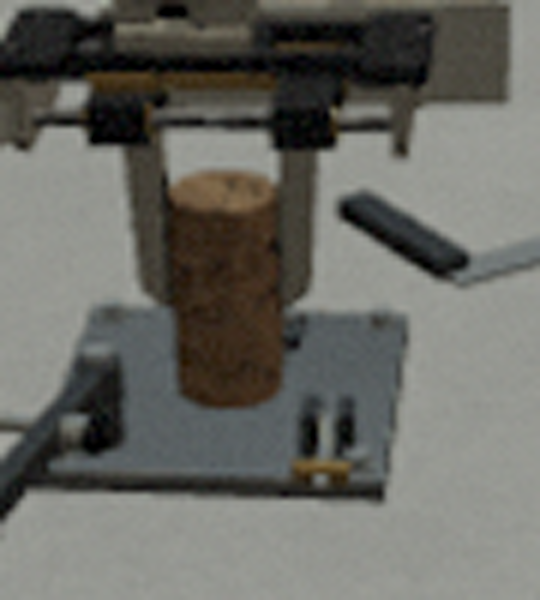

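View pics/t8.png

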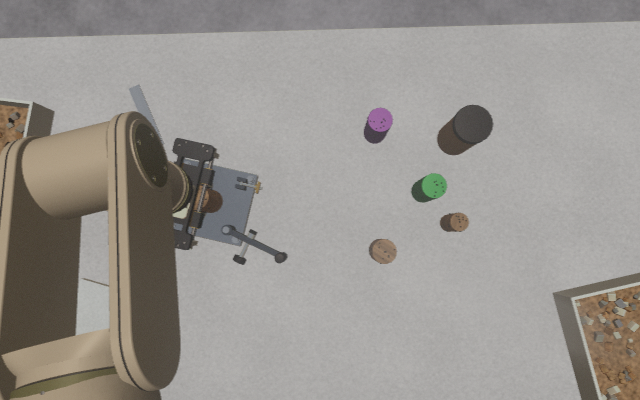

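>>> carry_out(increments=[{"linear":[0.0006,0,-0.0003],"yaw":0},{"linear":[0.0006,0,-0.0011],"yaw":0},{"linear":[0.0006,0,-0.0011],"yaw":0}])

```text
t: 15.2
tool_pos: [0.5813, 0.1783, 0.0655]
orientation: [-1.085, 1.38, -1.392]
force: [1.0, 0.7, -1.7]
opening: 0.0496
```

```bash
python3 -c "
from jg import *
st()"
```

```text
jig x,y mm [0.15 0.78] z 0.0655 F jig [ 1.  -0.8 -1.7] t 15.2
```

>>> carry_out(increments=[{"linear":[-0.0008,0,0],"yaw":0},{"linear":[-0.0011,0,0],"yaw":0},{"linear":[-0.0011,0,0],"yaw":0}])

```text
t: 15.58
tool_pos: [0.5814, 0.1788, 0.0655]
orientation: [-1.086, 1.38, -1.393]
force: [-0.8, -4.5, 1.5]
opening: 0.05
```

```bash
python3 -c "
from jg import *
st()"
```

```text
jig x,y mm [0.66 0.76] z 0.0655 F jig [-4.5 -0.3  1.5] t 15.575
```

>>> carry_out(increments=[{"linear":[-0.0006,0,0],"yaw":0},{"linear":[-0.001,0,0],"yaw":0},{"linear":[-0.001,0,0],"yaw":0}])

```text
t: 15.95
tool_pos: [0.5815, 0.1789, 0.0655]
orientation: [-1.088, 1.38, -1.394]
force: [-2.2, -6.9, 2.6]
opening: 0.0497
```

Run:
```python
from jg import *
st()
p=robot.camera_params('wrist');im=robot.read_camera('wrist');np.save('pics/w9.npy',p,allow_pickle=True);crop(im,220,150,420,380,2.6,'w9.png');st()
```

```text
jig x,y mm [0.7  0.72] z 0.0655 F jig [-7.2  0.5  2.6] t 15.95
jig x,y mm [0.66 0.72] z 0.0655 F jig [-6.5  0.2  2.8] t 16.0
```

View pics/w9.png

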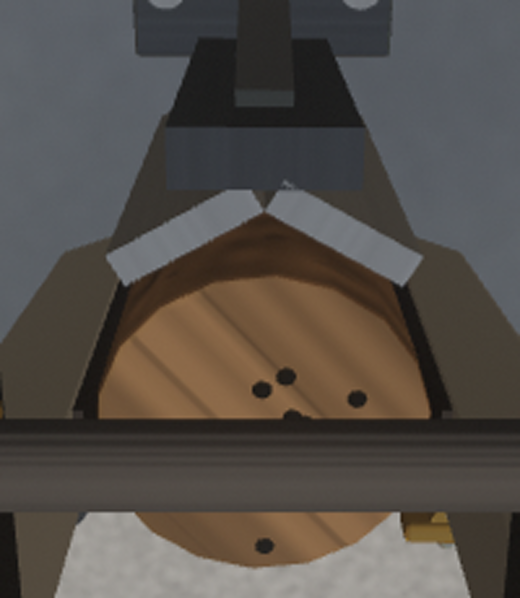

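>>> carry_out(increments=[{"linear":[-0.001,0,0],"yaw":0},{"linear":[-0.0014,0,0],"yaw":0},{"linear":[-0.0014,0,0],"yaw":0},{"linear":[-0.0014,0,0],"yaw":0},{"linear":[-0.0014,0,0],"yaw":0}])

```text
t: 16.62
tool_pos: [0.5815, 0.1788, 0.0655]
orientation: [-1.09, 1.38, -1.395]
force: [-2.2, -8.7, 3.7]
opening: 0.0495
```

Run:
```python
from jg import *
st(); to([])
im=robot.read_camera('side');crop(im,260,110,350,210,6,'s10.png');st()
```

```text
jig x,y mm [0.7  0.69] z 0.0655 F jig [-9.   0.1  3.7] t 16.625
t 16.625 p [0.5815 0.1788 0.0655] jaw -14.0 q6 0.467 toolY [ 0.001 -0.01  -1.   ] F [-2.2 -8.7  3.7] op 0.0495
jig x,y mm [0.68 0.71] z 0.0655 F jig [-9.1  0.8  3.5] t 16.675
```

View pics/s10.png

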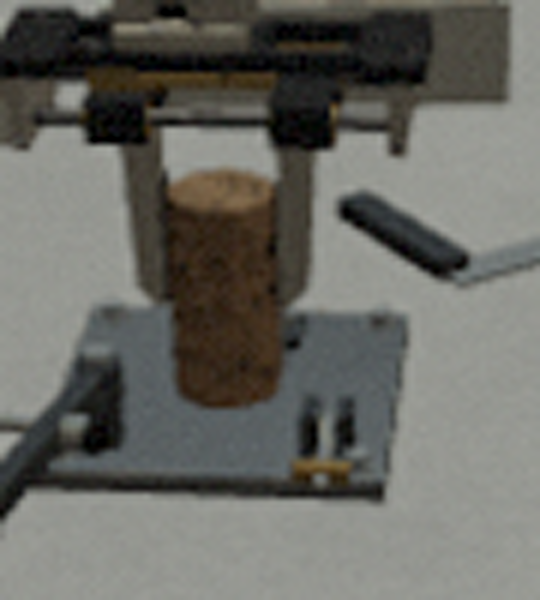

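>>> carry_out(increments=[{"linear":[-0.0012,0,0],"yaw":0},{"linear":[-0.0017,0,0],"yaw":0},{"linear":[-0.0017,0,0],"yaw":0},{"linear":[-0.0017,0,0],"yaw":0},{"linear":[-0.0017,0,0],"yaw":0}])

```text
t: 17.3
tool_pos: [0.5816, 0.1789, 0.0656]
orientation: [-1.092, 1.38, -1.397]
force: [-2.7, -9.9, 4.3]
opening: 0.0498
```

Run:
```python
from jg import *
st(); to([])
im=robot.read_camera('wrist');crop(im,220,150,420,380,2.6,'w11.png');st()
im=robot.read_camera('top');crop(im,150,80,510,280,2.2,'t11.png');st()
for i in range(4): robot.read_camera('top');st()
```

```text
jig x,y mm [0.78 0.64] z 0.0656 F jig [-10.2   0.3   4.3] t 17.3
t 17.3 p [0.5816 0.1789 0.0656] jaw -14.0 q6 0.47 toolY [-0.    -0.013 -1.   ] F [-2.7 -9.9  4.3] op 0.0498
jig x,y mm [0.8  0.62] z 0.0656 F jig [-10.9   1.3   4. ] t 17.35
jig x,y mm [0.77 0.6 ] z 0.0656 F jig [-11.4   0.3   4.7] t 17.4
jig x,y mm [0.78 0.67] z 0.0656 F jig [-12.6   0.7   4.4] t 17.45
jig x,y mm [0.79 0.61] z 0.0656 F jig [-10.3   0.9   4.1] t 17.5
jig x,y mm [0.78 0.64] z 0.0656 F jig [-10.9   1.1   4.6] t 17.55
jig x,y mm [0.81 0.63] z 0.0656 F jig [-10.1   0.6   4.2] t 17.6
```

View pics/w11.png

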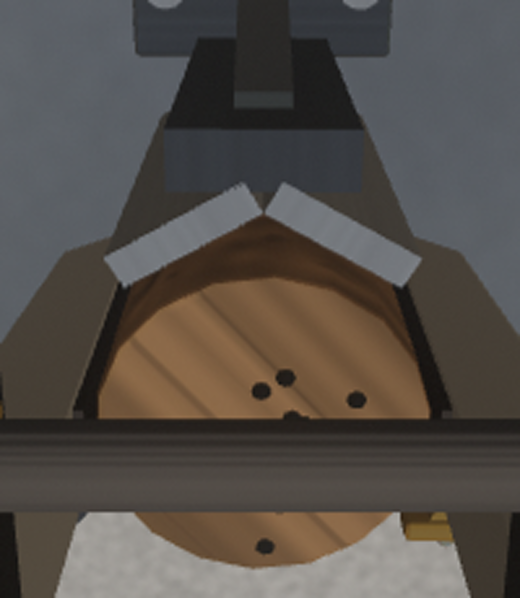

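View pics/t11.png

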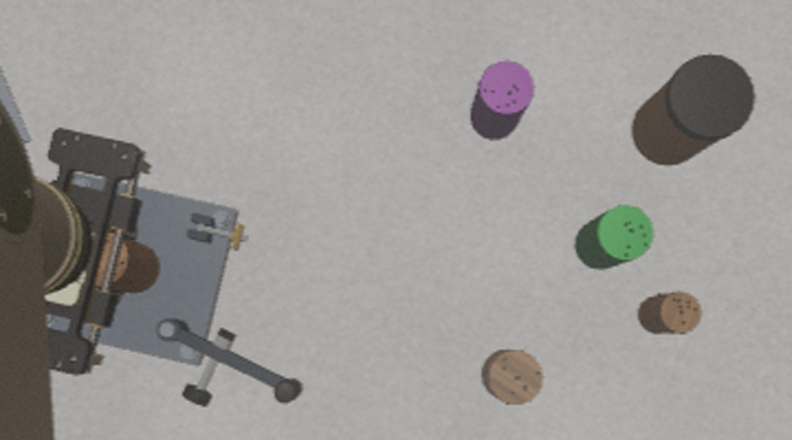

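Run:
```python
from jg import *
T=robot.camera_params('top');h=onz(T,(228.2,229.5),.058);k=onz(T,(280.5,256.4),.099);d=(k-h)[:2]
print('gate',np.arctan2(-(d@ux),-(d@uy)),np.linalg.norm(d))
print(robot.close_job())
```

```text
gate 1.7831358237396056 0.12447959500874106
the job is handed in; nothing more can be done
None
```

I swung the clamp gate open and stood the tallest bare cylinder on the jig's plate in the vee. I handed the job in at t ≈ 17.6 s of 53, still holding it there. The hand-in gives no verdict.

- **Gate:** measured at about 1.78 rad in the top camera, above the 1.4 rad needed.
- **Choice of cylinder:** its top triangulated to about 99 mm, against 67 mm for the short one and 74 mm for the slim one.
- **Bedding:** on the first push it sat about 1.8 mm off centre, against one face, so I backed off, shifted it about 1.1 mm and pushed again. The wrist picture then shows it central in the vee to well under 1 mm.
- **Push:** the tool force read 10 to 12.6 N into the vee over the last 0.3 s, with about 1 N sideways. The jaw probably feels 1 to 2 N less, because I estimate about 8 N of the cylinder's weight and downward push on the plate, which adds friction. I could not measure the jaw force directly.
- **Upright and seated:** the tool height matches first contact with the plate to 0.2 mm. The tool's tilt is about 0.013 rad. I did not measure the cylinder's own lean separately; it looks upright in the side view.
- **Bystanders:** the short cylinder, slim cylinder, mould and the two coloured look-alikes are where they started in the last top picture.

One disagreement: the first camera estimate of the jig's place was about 2.5 mm short of the close-up wrist measurement. I used the close-up one, and contact came within 1 mm of it.

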